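Sort anti-slip balance mounts by drag and slide the good ones home

TASK

The raised balance's blue carrier plate still lacks its two front feet, and three mounts that look alike stand ready on the worktop: two still grip, but the sole of one has gone slippery, which shows only in how hard it drags when slid over the worktop under its own weight. Slide each mount at least 5 cm away from where it stands before you lift it anywhere, and go by the drag: slide the two that grip into the two front slots of the plate until they are fully home, gently and without ramming the plate. Set the slippery one down upright on the floor of the red tray, and leave the spanner, beaker and stopper where they are.

Things in the scene. Friction and masses are not known exactly. Their poses are not given: they have to be found in the camera images.
- mount_1: mount, looks like the other two: steel foot on black rubber, 80 mm wide (z 0 to 20 mm), neck 16 mm wide (20 to 33), round knurled steel nut 26 mm wide (33 to 48), stud 12 mm wide (48 to 72). 0.9 kg. Origin: axis at the foot's underside; z along the stud. Keeps sliding on the worktop under its own weight at 3.6 to 5.3 N if it grips (two do), at 0.8 to 1.3 N if slippery (one does); does not tip if pushed at the nut
- mount_2: mount, looks like the other two: steel foot on black rubber, 80 mm wide (z 0 to 20 mm), neck 16 mm wide (20 to 33), round knurled steel nut 26 mm wide (33 to 48), stud 12 mm wide (48 to 72). 0.9 kg. Origin: axis at the foot's underside; z along the stud. Keeps sliding on the worktop under its own weight at 3.6 to 5.3 N if it grips (two do), at 0.8 to 1.3 N if slippery (one does); does not tip if pushed at the nut
- mount_3: mount, looks like the other two: steel foot on black rubber, 80 mm wide (z 0 to 20 mm), neck 16 mm wide (20 to 33), round knurled steel nut 26 mm wide (33 to 48), stud 12 mm wide (48 to 72). 0.9 kg. Origin: axis at the foot's underside; z along the stud. Keeps sliding on the worktop under its own weight at 3.6 to 5.3 N if it grips (two do), at 0.8 to 1.3 N if slippery (one does); does not tip if pushed at the nut
- stand: fixed blue plate 295 mm long, 190 wide, underside 23 mm and top 29 mm above the worktop; the balance on it begins 91 mm behind the front edge, its top is 71 mm above the worktop. Origin: worktop level below the middle of the front edge; x points back towards the balance (the way mounts slide in), y left. In the front edge two U-slots, open to -x; under the middle a 34 mm wide wooden prop
- slot_left (a point): where the axis of a fully home mount stands in the left slot: worktop level, 30 mm behind the front edge, y = +58 mm of the plate; axes as the plate's. The slot is 19 mm wide, flared to 35 mm over the first 14 mm, and ends 38 mm behind the edge. The neck runs in it, the foot below the plate, the nut above it, so a mount goes in only by sliding along the worktop
- slot_right (a point): the same for the right slot (y = -58 mm of the plate)
- tray: fixed shallow red tray, 130 x 130 mm outside, 22 mm high, walls and floor 3 mm; origin under its centre at worktop level, sides along its x and y
- spanner: loose steel spanner, 150 mm long, lying flat; origin near its middle. Bystander
- beaker: loose small clear beaker, 51 mm wide, 59 mm high; origin under its centre. Bystander
- rubber_stopper: loose red-brown rubber stopper, 28 mm wide, 24 mm high; origin under its centre. Bystander
Mind the look-alikes: they are no part of the job. What is shaped like the mount_1 but purple is not meant.

How it is judged:
By the outcome, as a careful person would: the job done as asked, in the order asked, and still so for the second after the job is handed in, with the robot touching nothing.
It also fails if it takes over 72 s, if anything falls off the work surface, if the arm or the gripper's body presses on something with over 40 N, if the wrist force passes 120 N, or if a joint passes its speed limit or range.

ROBOT

A 6-joint arm with a two-finger parallel gripper is mounted at the origin on a cart in front of the work surface, level with it; the furniture and walls round the work are solid. World frame = base frame: x ahead of the robot, y to its left, z up, the work surface at z = 0. Lengths are in m, angles in rad, forces in N, time in s.
With the tool pointing down it reaches from about 0.3 to 0.775 m from the base axis. Payload 14.6 kg.
Tool frame: the origin (TCP) lies at the centre of the arm's flange, where the gripper is bolted on; the fingertips stand 199 mm ahead of it and the grasp point (between the pads) lies 180 mm ahead of it; z points along the fingers, y is the line along which they close (so a half turn about z gives the same grasp; the last joint's range is limited). The gripper opens to 94 mm and grips with 3 to 60 N. Pads are 16 mm wide; open, the fingers measure 119 mm over their backs; the gripper's body (75 mm by 177 mm) begins 78 mm behind the grasp point.
Start: joints at [-1.309, 0.3, 1.521, -0, 1.321, -0.067], TCP at [0.178, -0.521, 0.405] pointing down, gripper open.
Joint ranges: [-3.03, 3.03], [-0.79, 2.21], [0.23, 2.52], [-1.04, 4.18], [0, 3.07], [-2.55, 2.55]. Speed limits (rad/s): [2.22, 2.22, 2.57, 3.14, 3.14, 3.14].

INTERFACE

Orientations are given as [roll, pitch, yaw] about the fixed x, y, z axes, in that order (R = Rz(yaw) Ry(pitch) Rx(roll)).
In Python, from station import ctrl gives the robot as it stands. The module is installed in compiled form; this text tells all that it offers.
- The arm moves only by the tool servo_tool, never from a script. Its argument "motion" is a list of rows, each a list of 5 numbers: the closure, from 0 (fully open) to 1 (shut), then the shift along the world's x, y, z in cm, then the turn about the world's z in degrees. A call has 1 to 20 rows; each row is the pose to reach, as a shift and turn from the pose commanded when the call began; what a row does not reach only later rows make up. A row lasts 1/8 s, in which the tool goes at most 62.5 mm and 10.7 degrees, less where a joint would pass 70% of its speed; a pose out of reach is approached as far as the arm can. A call with a gripper value outside its range is refused whole. The fingers move at their own pace and stop on an object; "squeeze" is the grip in N (left out, the last holds). Time passes only in rows, so rows that repeat a pose let the fingers close. It gives the time, the measured TCP pose, the force, the opening and the grip force at its end, in the units of the state.
- ctrl.get_obs(): the state, without advancing time (a new reading comes with each control period).
- ctrl.camera(name): name is "scene" or "side" or "wrist"; returns a dict with "image" (384x512x3 uint8, red, green, blue), "fx", "fy", "cx", "cy" (pixels), "dist" ([k1, k2, p1, p2, k3] as OpenCV has them; the pictures are not rectified), "camera_from_world" (4x4, takes a point from world to camera coordinates); the wrist camera has in their place "hand_eye" (4x4, takes a point from camera to tool coordinates, whose origin is the TCP and whose axes are the flange's). Camera axes: x right, y up, looking along -z (the intrinsics and any distortion apply to the point x, -y, -z); pixel columns grow to the right and rows downward; lengths in m; the calibration is good to about 2 mm. A picture is of the moment at which its call begins: read the wrist's pose just before it. There is no depth.
- ctrl.hand_in(): hands the job in; it is judged then, once.
The state is a dict: "time_s": time; "qpos": joint angles; "joint_vel": joint speeds; "tau": joint torques, N m; "ee_pos": TCP position; "eef_rot": TCP orientation; "force": force on the tool from outside, world axes, zero at the start; "moment": the same for the moment, N m; "grip_width": finger opening in m; "grip_force": force on a finger pad.
Only numpy, scipy, OpenCV 4.12 (cv2) and the standard library are available. Lean on these libraries where they do the work, as an engineer would, in place of code of your own. Each camera call takes 0.05 s, during which the arm holds its last target. There are 200 camera calls.

## Working session

There is one attempt and no reset: what is moved stays moved. The work goes in short steps, Python scripts to look and compute and a tool call to move; the robot and the scene stay as the last step left them, time stands still between calls to the robot, and variables do not carry over. Pictures are saved under pics/ and viewed, at most 10 in all, crops included, and the job is handed in when it is done.

Besides the shell and the picture viewer there is one more tool, called as name(argument=value, ...) on one line, values as JSON. servo_tool: Moves the arm, as the interface text tells. Its arguments: {"type":"object","properties":{"motion":{"type":"array","items":{"type":"array","items":{"type":"number"}}},"squeeze":{"type":"number"}},"required":["motion"]}

```bash
mkdir -p pics; cat > h.py <<'E'
import numpy as np, cv2
from station import ctrl
from scipy.spatial.transform import Rotation as R
def snap(n,fn):
    o=ctrl.get_obs(); c=ctrl.camera(n); cv2.imwrite(f'pics/{fn}.png',c['image'][:,:,::-1]); 
    if n=='wrist':
        T=np.eye(4);T[:3,:3]=R.from_euler('xyz',o['eef_rot']).as_matrix();T[:3,3]=o['ee_pos']; wc=T@c['hand_eye']
    else: wc=np.linalg.inv(c['camera_from_world'])
    np.savez(f'pics/{fn}.npz',wc=wc,K=[[c['fx'],0,c['cx']],[0,c['fy'],c['cy']],[0,0,1]],d=np.array(c['dist'],float)); return c
def px2w(fn,px,z):
    f=np.load(f'pics/{fn}.npz'); u=cv2.undistortPoints(np.array(px,float).reshape(-1,1,2),f['K'],f['d']).reshape(-1,2)
    z=np.broadcast_to(z,len(u)); wc=f['wc']; out=[]
    for (a,b),zz in zip(u,z):
        v=wc[:3,:3]@[a,-b,-1]; out.append(wc[:3,3]+v*(zz-wc[2,3])/v[2])
    return np.array(out)
def w2px(fn,P):
    f=np.load(f'pics/{fn}.npz'); cw=np.linalg.inv(f['wc']); p=np.array(P)@cw[:3,:3].T+cw[:3,3]; p=p*[1,-1,-1]
    return cv2.projectPoints(p,np.zeros(3),np.zeros(3),f['K'],f['d'])[0].reshape(-1,2)
E
python3 - <<'E'
from h import *
import cv2
a=snap('scene','s0')['image'];b=snap('side','d0')['image'];c=snap('wrist','w0')['image']
for n in('s0','d0'):
    i=cv2.imread(f'pics/{n}.png'); cv2.imwrite(f'pics/{n}b.png',cv2.resize(i,(800,600),interpolation=cv2.INTER_CUBIC))
print(ctrl.get_obs())
E
```

```text
{'time_s': 0.15, 'qpos': array([-1.30858069e+00,  3.00341806e-01,  1.52143226e+00, -3.57727336e-06,
        1.32066930e+00, -6.66047054e-02]), 'joint_vel': array([ 1.85954856e-03, -2.54172838e-03,  7.12596468e-05,  5.01834651e-05,
        3.17022134e-04,  2.01702997e-04]), 'tau': array([-1.73206518e-04, -5.31963658e+01, -3.52822852e+01,  7.07836007e-02,
        2.36167858e-02, -6.71566431e-05]), 'ee_pos': array([ 0.17759879, -0.52051457,  0.40422013]), 'eef_rot': array([-3.14074360e+00, -5.31620017e-05,  3.28821211e-01]), 'force': array([-0.61624975,  0.61150727,  0.35418102]), 'moment': array([-0.05132328, -0.02274853, -0.02174045]), 'grip_force': 0.0, 'grip_width': 0.0942637926370451}
```

View pics/s0b.png

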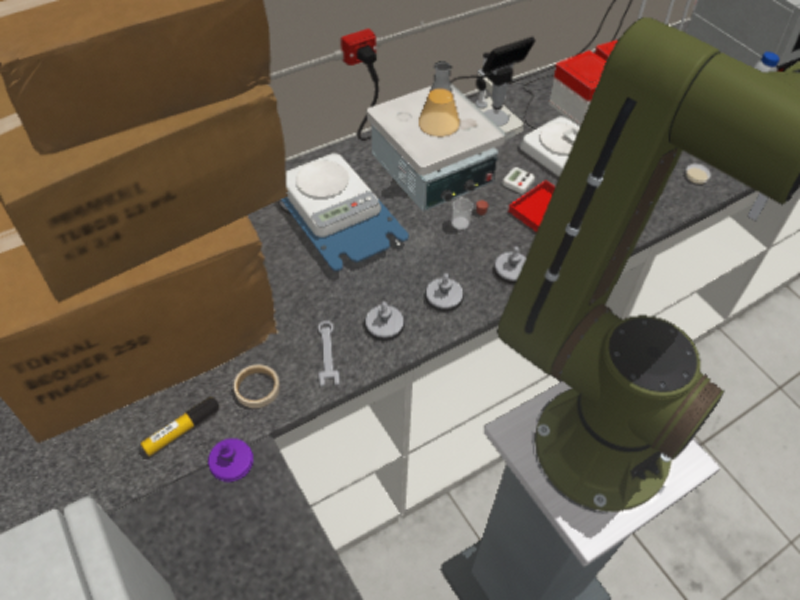

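View pics/d0b.png

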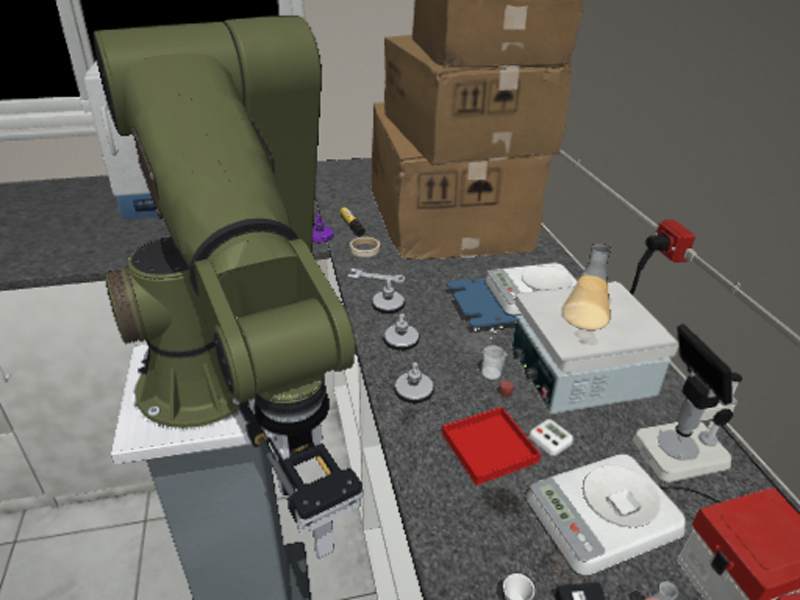

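The three steel mounts show at scene (384,318), (444,291), (511,266) and side (388,298), (401,335), (414,386). The purple look-alike at scene (230,458) is not meant. The plate's slots are on its front edge, with the red tray at side (490,445).

```bash
python3 - <<'E'
from h import *
np.set_printoptions(precision=3,suppress=True)
k=512/800
print('side foot z20',px2w('d0',np.array([[388,299],[401,336],[414,386]])*k,.018))
print('scene foot',px2w('s0',np.array([[384,321],[444,293],[511,267]])*k,.018))
print('tray side rim',px2w('d0',np.array([[443,434],[503,409],[541,457],[479,481]])*k,.022))
print('plate scene corners',px2w('s0',np.array([[333,270],[407,237],[282,202]])*k,.029))
print('plate side corners',px2w('d0',np.array([[447,281],[483,330]])*k,.029))
print('stopper,beaker',px2w('d0',np.array([[506,392],[492,375]])*k,0),px2w('s0',np.array([[460,226],[482,212]])*k,0))
print('spanner',px2w('s0',np.array([[325,325],[330,380]])*k,0))
i=cv2.imread('pics/s0.png')[110:240,160:360];cv2.imwrite('pics/c1.png',cv2.resize(i,(800,520),interpolation=cv2.INTER_CUBIC))
E
```

```text
side foot z20 [[ 0.437  0.199  0.018]
 [ 0.435  0.049  0.018]
 [ 0.423 -0.117  0.018]]
scene foot [[ 0.431  0.204  0.018]
 [ 0.43   0.061  0.018]
 [ 0.417 -0.101  0.018]]
tray side rim [[ 0.441 -0.257  0.022]
 [ 0.573 -0.22   0.022]
 [ 0.595 -0.346  0.022]
 [ 0.47  -0.372  0.022]]
plate scene corners [[0.592 0.233 0.029]
 [0.594 0.05  0.029]
 [0.832 0.238 0.029]]
plate side corners [[0.597 0.233 0.029]
 [0.617 0.019 0.029]]
stopper,beaker [[ 0.607 -0.154  0.   ]
 [ 0.598 -0.099  0.   ]] [[ 0.585 -0.087  0.   ]
 [ 0.597 -0.156  0.   ]]
spanner [[0.494 0.304 0.   ]
 [0.374 0.356 0.   ]]
```

View pics/c1.png

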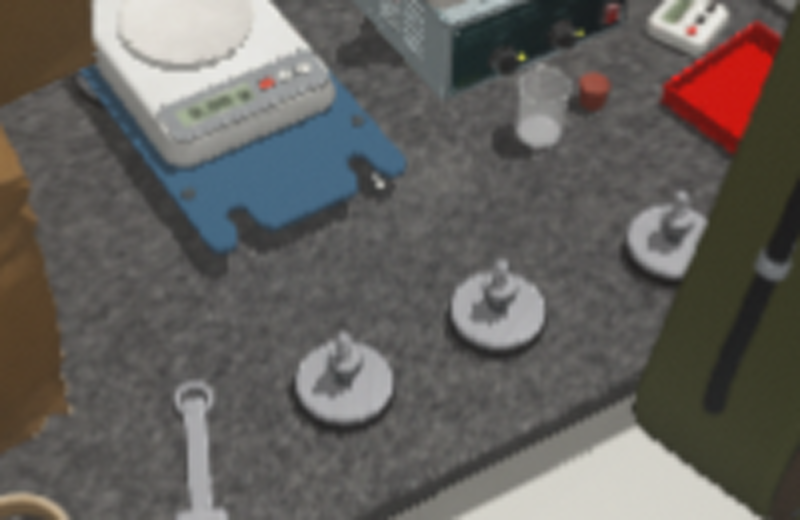

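Crop: the feet are at (344,382), (497,310) and (670,242), with slot mouths near (238,215) and (372,182). I'll go above for a close look.

servo_tool(motion=[[0,3,6,0,-5],[0,6,12,0,-10],[0,9,18,0,-15],[0,12,24,0,-19],[0,15,30,0,-19],[0,18,36,0,-19],[0,21,42,0,-19],[0,24,48,0,-19],[0,27,54,0,-19],[0,28,57,0,-19],[0,28,60,0,-19],[0,28,62,0,-19],[0,28,62,0,-19]])

```text
time_s: 1.78
ee_pos: [0.4575, 0.1003, 0.4044]
eef_rot: [3.142, 0.001, -0.001]
force: [-0.3, -0.2, -0.3]
grip_width: 0.0941
grip_force: 0.0
```

```bash
python3 - <<'E'
from h import *
np.set_printoptions(precision=3,suppress=True)
snap('wrist','w1');o=ctrl.get_obs();print(o['ee_pos'],o['eef_rot'],o['time_s'],o['force'])
i=cv2.imread('pics/w1.png'); cv2.imwrite('pics/w1b.png',cv2.resize(i,(800,600),interpolation=cv2.INTER_CUBIC))
E
```

```text
[0.458 0.1   0.404] [ 3.141  0.    -0.002] 1.825 [-0.381 -0.211 -0.33 ]
```

View pics/w1b.png

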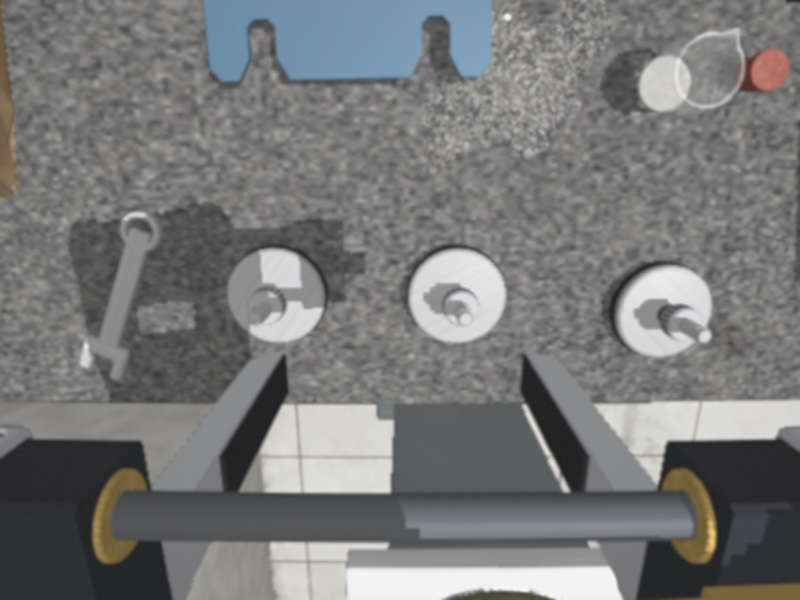

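View shows three feet at (277,294), (457,294) and (663,310), and slot axes at columns 262 and 436 with ends at rows ~20. The spanner is at left, and beaker and stopper at upper right.

```bash
python3 - <<'E'
from h import *
np.set_printoptions(precision=4,suppress=True)
k=.64
print('feet',px2w('w1',np.array([[277,294],[457,294],[663,310]])*k,.018))
print('studtop',px2w('w1',np.array([[265,308],[465,319],[704,337]])*k,.072))
print('slot end L,R (x=+.038), throat L,R',px2w('w1',np.array([[262,20],[436,17],[262,50],[436,50]])*k,.029))
print('edge',px2w('w1',np.array([[290,80],[410,78],[212,70],[490,66]])*k,.029))
print('beaker base',px2w('w1',np.array([[664,84]])*k,0.0))
E
```

```text
feet [[ 0.439   0.1997  0.018 ]
 [ 0.4388  0.0588  0.018 ]
 [ 0.4254 -0.1064  0.018 ]]
studtop [[ 0.4439  0.194   0.072 ]
 [ 0.436   0.0591  0.072 ]
 [ 0.4224 -0.108   0.072 ]]
slot end L,R (x=+.038), throat L,R [[0.6296 0.1939 0.029 ]
 [0.6307 0.079  0.029 ]
 [0.6113 0.1952 0.029 ]
 [0.6107 0.0787 0.029 ]]
edge [[0.5924 0.1774 0.029 ]
 [0.5932 0.0961 0.029 ]
 [0.5993 0.2301 0.029 ]
 [0.6009 0.0422 0.029 ]]
beaker base [[ 0.5951 -0.0926  0.    ]]
```

servo_tool(motion=[[0,-1,5,0,0],[0,-1.9,9.9,-4,0],[0,-1.9,9.9,-9,0],[0,-1.9,9.9,-13,0],[0,-1.9,9.9,-15.5,0],[0,-1.9,9.9,-16.6,0],[0,-1.9,9.9,-16.6,0]], squeeze=20)

```text
time_s: 2.7
ee_pos: [0.4388, 0.1979, 0.2387]
eef_rot: [3.141, 0.0, -0.004]
force: [0.2, 0.4, 0.7]
grip_width: 0.0937
grip_force: 0.0
```

servo_tool(motion=[[1,0,0,0,0],[1,0,0,0,0],[1,0,0,0,0],[1,0,0,0,0],[1,0,0,0,0],[1,0,0,0,0],[1,0,0,0,0],[1,0,0,0,0]])

```text
time_s: 3.7
ee_pos: [0.4387, 0.1985, 0.2387]
eef_rot: [3.142, -0.0, -0.003]
force: [-0.1, 1.2, 1.5]
grip_width: 0.0249
grip_force: 20.0
```

servo_tool(motion=[[1,0.4,0,0,0],[1,0.8,0,0,0],[1,1.2,0,0,0],[1,1.6,0,0,0],[1,2,0,0,0],[1,2.4,0,0,0],[1,2.8,0,0,0]])

```text
time_s: 4.58
ee_pos: [0.4657, 0.1986, 0.2388]
eef_rot: [3.141, 0.005, -0.003]
force: [-18.0, 1.0, 18.5]
grip_width: 0.0248
grip_force: 20.0
```

servo_tool(motion=[[1,0.4,0,0,0],[1,0.8,0,0,0],[1,1.2,0,0,0],[1,1.6,0,0,0],[1,2,0,0,0],[1,2.4,0,0,0],[1,2.8,0,0,0]])

```text
time_s: 5.45
ee_pos: [0.4937, 0.1986, 0.2389]
eef_rot: [3.141, 0.005, -0.003]
force: [-18.8, 0.1, 16.8]
grip_width: 0.0253
grip_force: 20.0
```

servo_tool(motion=[[1,0.4,0,0,0],[1,0.8,0,0,0],[1,1.2,0,0,0]])

```text
time_s: 5.82
ee_pos: [0.5057, 0.1986, 0.2388]
eef_rot: [3.141, 0.005, -0.003]
force: [-17.4, -0.2, 15.6]
grip_width: 0.0253
grip_force: 20.0
```

servo_tool(motion=[[1,0,0,0,0],[1,0,0,0,0]])

```text
time_s: 6.08
ee_pos: [0.5064, 0.1985, 0.2386]
eef_rot: [3.141, 0.001, -0.003]
force: [-4.5, 1.3, 4.8]
grip_width: 0.0248
grip_force: 20.0
```

The strong drag (18 N with about 17 N pressed down, so a ratio near 0.7) means this one grips. I'll relax the grip and look at the slots close up.

servo_tool(motion=[[0.6,0,0,0,0],[0.6,0,0,0,0],[0.6,0,0,0,0]], squeeze=10)

```text
time_s: 6.45
ee_pos: [0.5067, 0.1984, 0.2386]
eef_rot: [3.142, -0.0, -0.003]
force: [-0.2, 0.1, -0.4]
grip_width: 0.0376
grip_force: 0.0
```

```bash
python3 - <<'E'
from h import *
np.set_printoptions(precision=4,suppress=True)
snap('wrist','w2');o=ctrl.get_obs();print(o['ee_pos'],o['eef_rot'],o['time_s'],o['force'],o['grip_width'])
i=cv2.imread('pics/w2.png'); cv2.imwrite('pics/w2b.png',cv2.resize(i,(800,600),interpolation=cv2.INTER_CUBIC))
E
```

```text
[0.5067 0.1984 0.2386] [ 3.1415 -0.     -0.0029] 6.5 [ 0.1911  0.197  -0.1713] 0.037843724809064956
```

View pics/w2b.png

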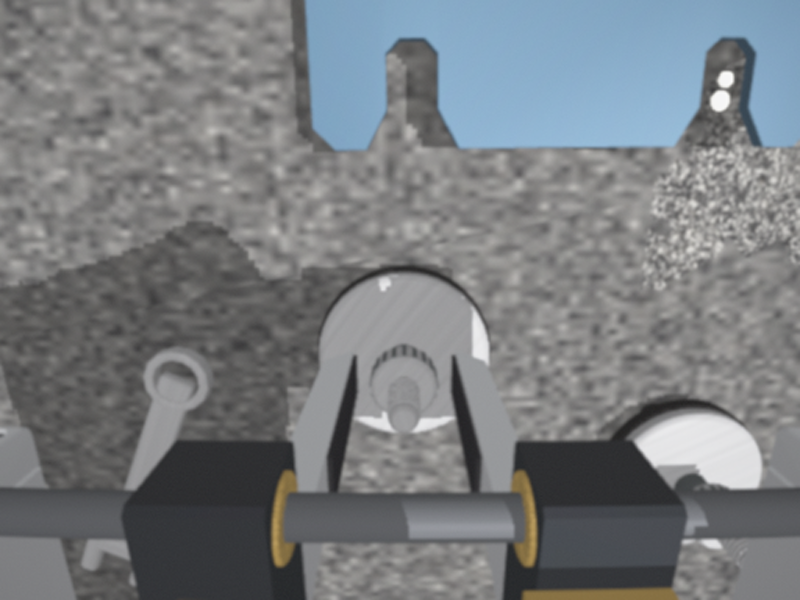

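Left slot throat spans columns 387–438, its end is at row 38 and the plate edge at row 149. The right throat spans about 704–755. The mount's foot centre is at column 404.

```bash
python3 - <<'E'
from h import *
np.set_printoptions(precision=4,suppress=True)
k=.64
print('Lslot throat/end/edge',px2w('w2',np.array([[412,90],[412,38],[412,149],[412,60]])*k,.029))
print('Rslot',px2w('w2',np.array([[729,80],[730,38],[728,149]])*k,.029))
print('foot',px2w('w2',np.array([[321,346],[489,346],[404,266]])*k,.02), 'nut top',px2w('w2',np.array([[404,370]])*k,.048))
E
```

```text
Lslot throat/end/edge [[0.613  0.1953 0.029 ]
 [0.6302 0.1953 0.029 ]
 [0.5924 0.1953 0.029 ]
 [0.623  0.1953 0.029 ]]
Rslot [[0.6173 0.079  0.029 ]
 [0.6315 0.0808 0.029 ]
 [0.593  0.0754 0.029 ]]
foot [[0.5105 0.2348 0.02  ]
 [0.5102 0.1614 0.02  ]
 [0.546  0.1984 0.02  ]] nut top [[0.5115 0.1986 0.048 ]]
```

servo_tool(motion=[[1,0,0,0,0],[1,0,0,0,0],[1,0,0,0,0],[1,0.4,-0.1,0,0],[1,0.8,-0.2,0,0],[1,1.2,-0.3,0,0],[1,1.8,-0.3,0,0],[1,2.4,-0.3,0,0],[1,3,-0.3,0,0],[1,3.6,-0.3,0,0],[1,4.2,-0.3,0,0],[1,4.8,-0.3,0,0],[1,5.4,-0.3,0,0]], squeeze=7)

```text
time_s: 8.12
ee_pos: [0.5611, 0.1955, 0.2389]
eef_rot: [-3.141, -0.001, -0.003]
force: [-0.7, 0.8, 0.6]
grip_width: 0.0003
grip_force: 0.0
```

The fingers shut empty, so the light grip slipped off. I'll look.

```bash
python3 - <<'E'
from h import *
snap('wrist','w3');snap('side','d3')
i=cv2.imread('pics/w3.png'); j=cv2.imread('pics/d3.png')[120:310,180:440]
cv2.imwrite('pics/c3.png',np.hstack([cv2.resize(i,(400,300)),cv2.resize(j,(400,300),interpolation=cv2.INTER_CUBIC)]))
E
```

```text
(no output)
```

View pics/c3.png

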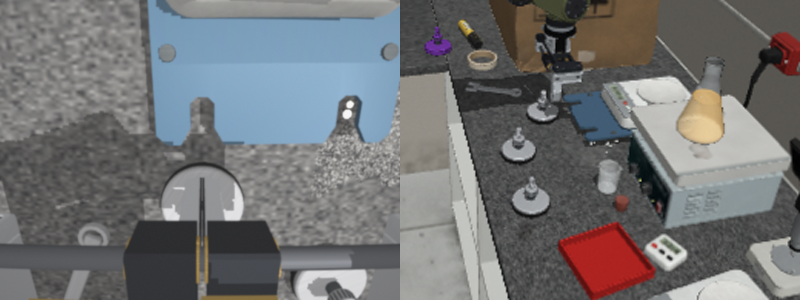

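```bash
python3 - <<'E'
from h import *
np.set_printoptions(precision=4,suppress=True)
k=1.28
print('foot L,R,front',px2w('w3',np.array([[161,204],[244,204],[202,163]])*k,.019))
print('slotL',px2w('w3',np.array([[203,120],[203,97]])*k,.029),px2w('w3',np.array([[350,97]])*k,.029))
print('others side foot',px2w('d3',np.array([[518,150],[530,201]]-np.array([400,0]))*[.65,.6333]+[180,120],.018))
E
```

```text
foot L,R,front [[0.5341 0.2333 0.019 ]
 [0.5338 0.1572 0.019 ]
 [0.5737 0.1956 0.019 ]]
slotL [[0.6127 0.1947 0.029 ]
 [0.6304 0.1947 0.029 ]] [[0.6306 0.0806 0.029 ]]
others side foot [[ 0.4348  0.0489  0.018 ]
 [ 0.4208 -0.1177  0.018 ]]
```

The mount stands upright at (0.534, 0.195), lined up with the left slot. I'll lift clear, turn 90° and push with a finger behind the nut.

servo_tool(motion=[[1,0,0,3,0],[0.5,-1,0,5.5,10],[0,-2.7,0,5.5,20],[0,-2.7,0,5.5,30],[0,-2.7,0,5.5,40],[0,-2.7,0,5.5,50],[0,-2.7,0,5.5,60],[0,-2.7,0,5.5,70],[0,-2.7,0,5.5,80],[0,-2.7,0,5.5,90],[0,-2.7,0,3,90],[0,-2.7,0,0,90],[0.5,-2.7,0,0,90],[0.68,-2.7,0,0,90],[0.68,-2.7,0,0,90],[0.68,-2.7,0,0,90]], squeeze=10)

```text
time_s: 10.22
ee_pos: [0.5337, 0.1955, 0.2395]
eef_rot: [3.14, -0.0, 1.568]
force: [-0.0, 0.1, -0.1]
grip_width: 0.0573
grip_force: 0.0
```

servo_tool(motion=[[0.68,0.5,0,0,0],[0.68,1,0,0,0],[0.68,1.5,0,0,0],[0.68,2,0,0,0],[0.68,2.5,0,0,0]])

```text
time_s: 10.85
ee_pos: [0.558, 0.1957, 0.2389]
eef_rot: [-3.136, 0.0, 1.568]
force: [-16.4, -0.6, 13.8]
grip_width: 0.0302
grip_force: 8.6
```

servo_tool(motion=[[0.68,0.4,0,0.05,0],[0.68,0.8,0,0.1,0],[0.68,1.2,0,0.15,0],[0.68,1.6,0,0.2,0]])

```text
time_s: 11.35
ee_pos: [0.5747, 0.1955, 0.2402]
eef_rot: [-3.14, 0.0, 1.568]
force: [-4.3, -0.1, -1.4]
grip_width: 0.0304
grip_force: 1.8
```

4.3 N with hardly any vertical load confirms that it grips. I'll feed it into the slot slowly.

servo_tool(motion=[[0.68,0.4,0,0.01,0],[0.68,0.8,0,0.03,0],[0.68,1.2,0,0.05,0],[0.68,1.6,0,0.07,0],[0.68,2,0,0.09,0],[0.68,2.4,0,0.11,0],[0.68,2.8,0,0.13,0],[0.68,3.2,0,0.15,0]])

```text
time_s: 12.35
ee_pos: [0.6069, 0.1955, 0.2421]
eef_rot: [-3.142, 0.0, 1.568]
force: [-4.1, 0.6, -2.8]
grip_width: 0.0304
grip_force: 1.8
```

servo_tool(motion=[[0.68,0.3,0,0.02,0],[0.68,0.6,0,0.03,0],[0.68,0.9,0,0.05,0],[0.68,1.1,0,0.06,0],[0.68,1.3,0,0.07,0],[0.68,1.4,0,0.08,0]])

```text
time_s: 13.1
ee_pos: [0.6207, 0.1955, 0.243]
eef_rot: [3.141, 0.0, 1.568]
force: [-3.4, 0.4, -1.9]
grip_width: 0.0301
grip_force: 1.6
```

servo_tool(motion=[[0.68,0.1,0,0,0],[0.68,0.2,0,0,0],[0.68,0.25,0,0,0]])

```text
time_s: 13.48
ee_pos: [0.6232, 0.1955, 0.243]
eef_rot: [3.141, -0.0, 1.568]
force: [-4.0, 1.0, -2.8]
grip_width: 0.0303
grip_force: 1.6
```

servo_tool(motion=[[0.68,0.05,0,0,0],[0.68,0.1,0,0,0]])

```text
time_s: 13.72
ee_pos: [0.6241, 0.1955, 0.243]
eef_rot: [-3.142, -0.0, 1.568]
force: [-3.7, -0.4, -2.4]
grip_width: 0.0302
grip_force: 1.6
```

servo_tool(motion=[[0.68,0.05,0,0,0],[0.68,0.1,0,0,0]])

```text
time_s: 13.98
ee_pos: [0.6251, 0.1955, 0.243]
eef_rot: [-3.142, -0.0, 1.568]
force: [-2.3, -0.3, -2.5]
grip_width: 0.0299
grip_force: 1.6
```

servo_tool(motion=[[0.68,0.05,0,0,0],[0.68,0.1,0,0,0]])

```text
time_s: 14.22
ee_pos: [0.6261, 0.1955, 0.2429]
eef_rot: [-3.141, 0.0, 1.568]
force: [-4.4, -0.5, -1.1]
grip_width: 0.03
grip_force: 2.6
```

servo_tool(motion=[[0.68,0.05,0,0,0],[0.68,0.1,0,0,0]])

```text
time_s: 14.48
ee_pos: [0.6268, 0.1956, 0.2428]
eef_rot: [-3.139, 0.0, 1.568]
force: [-10.2, -0.3, 1.5]
grip_width: 0.03
grip_force: 5.2
```

servo_tool(motion=[[0.68,0.05,0,0,0],[0.68,0.05,0,0,0]])

```text
time_s: 14.72
ee_pos: [0.6271, 0.1956, 0.2429]
eef_rot: [-3.139, 0.0, 1.568]
force: [-11.9, -1.0, 2.6]
grip_width: 0.0303
grip_force: 6.0
```

It is home: force rises at TCP x 0.627. I'll open slightly, retreat up and go to the middle mount, turned 12° so that the push line aims at the right slot.

servo_tool(motion=[[0.6,-0.2,0,0,0],[0.5,-0.2,0,0,0],[0.5,-0.2,0,0,0],[0.5,-0.2,0,3,0],[0.5,-0.2,0,6,0],[0.5,-5,-3,6,0],[0.3,-10,-7,6,6],[0,-15,-11,6,12],[0,-18.8,-13.7,5,12],[0,-18.8,-13.7,4,12],[0,-18.8,-13.7,1,12],[0,-18.8,-13.7,-0.3,12],[0,-18.8,-13.7,-0.3,12]])

```text
time_s: 16.35
ee_pos: [0.44, 0.0587, 0.2395]
eef_rot: [-3.14, -0.0, 1.778]
force: [0.8, -0.1, 0.8]
grip_width: 0.0942
grip_force: 0.0
```

```bash
python3 - <<'E'
from h import *
np.set_printoptions(precision=4,suppress=True)
snap('wrist','w4');snap('scene','s4');o=ctrl.get_obs();print(o['ee_pos'],o['eef_rot'],o['time_s'],o['force'],o['grip_width'],o['qpos'])
i=cv2.imread('pics/w4.png'); j=cv2.imread('pics/s4.png')[100:250,150:350]
cv2.imwrite('pics/c4.png',np.hstack([cv2.resize(i,(400,300)),cv2.resize(j,(400,300),interpolation=cv2.INTER_CUBIC)]))
E
```

```text
[0.4401 0.0587 0.2405] [3.1409 0.0001 1.7777] 16.45 [ 0.8192  0.4146 -0.9772] 0.09436453778256579 [ 0.05    0.2926  1.9651  0.      0.8832 -0.1569]
```

View pics/c4.png

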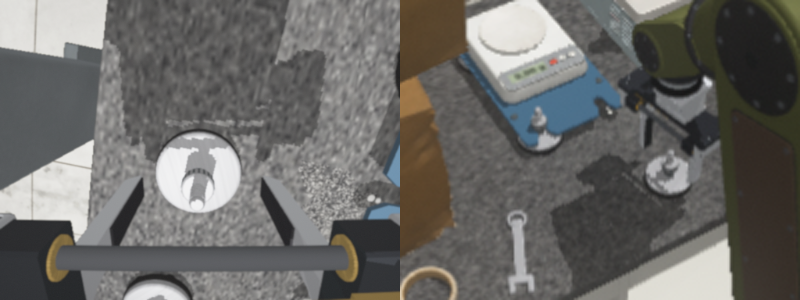

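The left mount stands in its slot, and the middle mount is between the open fingers.

servo_tool(motion=[[0.5,0,0,0,0],[0.68,0,0,0,0],[0.68,0,0,0,0],[0.68,0,0,0,0],[0.68,0,0,0,0],[0.68,0.5,0.1,0,0],[0.68,1,0.2,0,0],[0.68,1.5,0.3,0.05,0],[0.68,2,0.4,0.1,0],[0.68,2.5,0.5,0.15,0],[0.68,3,0.6,0.2,0]])

```text
time_s: 17.82
ee_pos: [0.4699, 0.0646, 0.2419]
eef_rot: [-3.141, -0.0, 1.777]
force: [-2.8, 0.3, -1.5]
grip_width: 0.0301
grip_force: 1.2
```

servo_tool(motion=[[0.68,0.5,0.1,0,0],[0.68,1,0.2,0,0],[0.68,1.5,0.3,0,0],[0.68,2,0.4,0,0],[0.68,2.5,0.5,0,0],[0.68,3,0.6,0,0]])

```text
time_s: 18.58
ee_pos: [0.4999, 0.0705, 0.2419]
eef_rot: [-3.142, -0.0, 1.777]
force: [-2.0, -0.9, -1.1]
grip_width: 0.0298
grip_force: 1.3
```

servo_tool(motion=[[0.68,0.5,0.1,-0.03,0],[0.68,1,0.2,-0.05,0]])

```text
time_s: 18.82
ee_pos: [0.5099, 0.0725, 0.2416]
eef_rot: [3.142, 0.0, 1.777]
force: [-4.9, -0.2, 3.8]
grip_width: 0.0298
grip_force: 2.2
```

servo_tool(motion=[[0.68,0.5,0.1,-0.03,0],[0.68,1,0.2,-0.05,0]])

```text
time_s: 19.08
ee_pos: [0.5199, 0.0745, 0.241]
eef_rot: [3.142, 0.0, 1.777]
force: [-3.8, -0.8, 4.1]
grip_width: 0.0304
grip_force: 2.2
```

servo_tool(motion=[[0.68,0.5,0.1,0,0],[0.68,1,0.2,0,0]])

```text
time_s: 19.32
ee_pos: [0.5299, 0.0765, 0.241]
eef_rot: [3.142, 0.0, 1.777]
force: [-4.6, -1.0, 2.7]
grip_width: 0.0299
grip_force: 2.2
```

servo_tool(motion=[[0.6,-0.5,0,0,0],[0.6,-0.5,0,0,0],[0.6,-0.5,0,0,0]])

```text
time_s: 19.7
ee_pos: [0.5246, 0.0764, 0.241]
eef_rot: [3.141, 0.0, 1.777]
force: [-0.8, 0.6, -0.4]
grip_width: 0.0378
grip_force: 0.0
```

Drag here corrected for vertical load is ~3 N, most like a gripping mount, but I'll measure the third before committing.

servo_tool(motion=[[0.5,0,0,2,0],[0.4,0,0,6,0],[0.2,-4,-5,6,-6],[0,-8,-10,6,-12],[0,-10,-15,6,-12],[0,-10,-18.3,5,-12],[0,-10,-18.3,2,-12],[0,-10,-18.3,0,-12],[0.5,-10,-18.3,0,-12],[0.68,-10,-18.3,0,-12],[0.68,-10,-18.3,0,-12],[0.68,-10,-18.3,0,-12],[0.68,-10,-18.3,0,-12]])

```text
time_s: 21.32
ee_pos: [0.4246, -0.1065, 0.2412]
eef_rot: [3.141, 0.0, 1.568]
force: [-0.2, 0.7, -0.0]
grip_width: 0.0473
grip_force: 0.0
```

servo_tool(motion=[[0.68,0.5,0,0,0],[0.68,1,0,0,0],[0.68,1.5,0,0,0],[0.68,2,0,0,0]])

```text
time_s: 21.82
ee_pos: [0.444, -0.1065, 0.2407]
eef_rot: [-3.136, -0.001, 1.568]
force: [-15.8, 0.4, 13.2]
grip_width: 0.0303
grip_force: 8.1
```

servo_tool(motion=[[0.68,0.5,0,0,0],[0.68,1,0,0,0]])

```text
time_s: 22.08
ee_pos: [0.454, -0.1065, 0.2407]
eef_rot: [-3.136, -0.001, 1.568]
force: [-15.1, -0.7, 13.5]
grip_width: 0.0306
grip_force: 8.0
```

servo_tool(motion=[[0.68,0.5,0,0,0],[0.68,1,0,0,0]])

```text
time_s: 22.32
ee_pos: [0.464, -0.1065, 0.2407]
eef_rot: [-3.136, -0.001, 1.568]
force: [-16.1, 0.1, 13.3]
grip_width: 0.0301
grip_force: 8.0
```

servo_tool(motion=[[0.68,0.5,0,0,0],[0.68,1,0,0,0]])

```text
time_s: 22.58
ee_pos: [0.474, -0.1065, 0.2408]
eef_rot: [-3.136, -0.001, 1.568]
force: [-15.2, -0.1, 13.5]
grip_width: 0.0305
grip_force: 7.9
```

servo_tool(motion=[[0.68,0.4,0,0.1,0],[0.68,0.8,0,0.15,0],[0.68,1.2,0,0.15,0]])

```text
time_s: 22.95
ee_pos: [0.4865, -0.1065, 0.2419]
eef_rot: [-3.139, -0.001, 1.568]
force: [-5.2, -0.1, 0.0]
grip_width: 0.0301
grip_force: 2.8
```

servo_tool(motion=[[0.68,0.3,0,0,0],[0.68,0.6,0,0,0]])

```text
time_s: 23.2
ee_pos: [0.4926, -0.1065, 0.2421]
eef_rot: [-3.14, -0.0, 1.568]
force: [-3.5, -0.9, -0.8]
grip_width: 0.0301
grip_force: 2.1
```

servo_tool(motion=[[0.66,-0.3,0,0,0],[0.66,-0.3,0,0,0],[0.66,-0.3,0,0,0]])

```text
time_s: 23.58
ee_pos: [0.4897, -0.1066, 0.2427]
eef_rot: [3.141, 0.0, 1.568]
force: [0.5, -0.4, -0.1]
grip_width: 0.0321
grip_force: 0.0
```

servo_tool(motion=[[0.6,0,0,2,0],[0.5,0,0,6,0],[0.4,1,5,6,0],[0.4,2,10,6,0],[0.4,3,15,6,0],[0.4,3.8,18.3,5,0],[0.4,3.8,18.3,2,0],[0.4,3.8,18.3,0,0],[0.68,3.8,18.3,0,0],[0.68,3.8,18.3,0,0],[0.68,3.8,18.3,0,0],[0.68,3.4,18.3,0,0],[0.68,3,18.3,0,0],[0.68,2.6,18.3,0,0],[0.68,2.2,18.3,0,0],[0.68,1.8,18.3,0,0]])

```text
time_s: 25.58
ee_pos: [0.5074, 0.0765, 0.2426]
eef_rot: [3.141, -0.0, 1.568]
force: [3.0, 0.8, 3.9]
grip_width: 0.03
grip_force: 2.0
```

servo_tool(motion=[[0.68,-0.4,0,0,0],[0.68,-0.8,0,0,0]])

```text
time_s: 25.82
ee_pos: [0.4993, 0.0765, 0.2425]
eef_rot: [3.142, 0.0, 1.568]
force: [3.9, 0.5, 3.9]
grip_width: 0.0302
grip_force: 2.0
```

servo_tool(motion=[[0.68,-0.4,0,0,0],[0.68,-0.8,0,0,0]])

```text
time_s: 26.08
ee_pos: [0.4913, 0.0765, 0.2425]
eef_rot: [3.142, -0.0, 1.568]
force: [4.9, -0.2, 3.8]
grip_width: 0.0305
grip_force: 2.0
```

servo_tool(motion=[[0.68,-0.4,0,0,0],[0.68,-0.8,0,0,0]])

```text
time_s: 26.32
ee_pos: [0.4833, 0.0765, 0.2424]
eef_rot: [-3.142, -0.0, 1.568]
force: [4.0, 0.3, 3.2]
grip_width: 0.0303
grip_force: 2.0
```

servo_tool(motion=[[0.68,0.3,0,0.1,0],[0.68,0.4,0,0.1,0],[0.68,0.8,0,0.13,0],[0.68,1.2,0,0.16,0],[0.68,1.6,0,0.19,0]])

```text
time_s: 26.95
ee_pos: [0.4998, 0.0765, 0.2441]
eef_rot: [-3.141, 0.0, 1.568]
force: [-3.3, 0.8, -1.7]
grip_width: 0.0301
grip_force: 1.1
```

servo_tool(motion=[[0.68,0.4,0,-0.01,0],[0.68,0.8,0,-0.02,0]])

```text
time_s: 27.2
ee_pos: [0.5079, 0.0765, 0.2441]
eef_rot: [-3.141, -0.0, 1.568]
force: [-3.1, -0.3, -0.7]
grip_width: 0.0303
grip_force: 1.3
```

servo_tool(motion=[[0.68,0.4,0,-0.01,0],[0.68,0.8,0,-0.02,0]])

```text
time_s: 27.45
ee_pos: [0.5159, 0.0765, 0.244]
eef_rot: [3.142, -0.0, 1.568]
force: [-2.6, -0.2, -0.4]
grip_width: 0.0301
grip_force: 1.5
```

servo_tool(motion=[[0.68,0.4,0,-0.02,0],[0.68,0.8,0,-0.04,0]])

```text
time_s: 27.7
ee_pos: [0.5239, 0.0765, 0.2437]
eef_rot: [3.141, -0.0, 1.568]
force: [-3.4, -0.1, 3.3]
grip_width: 0.03
grip_force: 2.0
```

The middle mount drags clearly least, about 2.7 N against about 5 N for the other two, and both of those exceed the slippery range. So it is the slippery one. I'll lift it to the tray.

servo_tool(motion=[[0.6,-0.2,0,0,0],[0.6,-0.2,0,-0.9,0],[1,-0.2,0,-0.9,0],[1,-0.2,0,-0.9,0],[1,-0.2,0,-0.9,0],[1,-0.2,0,-0.9,0],[1,-0.2,0,-0.9,0],[1,-0.2,0,2,0],[1,-0.2,0,6,0],[1,-0.2,0,10,0],[1,-0.2,-5,11,0],[1,-0.2,-10,11,0],[1,-0.2,-15,11,0],[1,-0.2,-20,11,0],[1,-0.2,-25,11,0],[1,-0.2,-30,11,0],[1,-0.2,-34,11,0],[1,-0.2,-36.7,11,0],[1,-0.2,-36.7,11,0]], squeeze=45)

```text
time_s: 30.08
ee_pos: [0.5211, -0.2921, 0.3525]
eef_rot: [-3.14, -0.001, 1.566]
force: [-0.2, 0.7, -9.2]
grip_width: 0.0249
grip_force: 45.0
```

```bash
python3 - <<'E'
from h import *
np.set_printoptions(precision=4,suppress=True)
snap('wrist','w5');snap('side','d5');o=ctrl.get_obs();print(o['ee_pos'],o['eef_rot'],o['time_s'],o['force'],o['grip_width'])
i=cv2.imread('pics/w5.png'); j=cv2.imread('pics/d5.png')[200:340,250:450]
cv2.imwrite('pics/c5.png',np.hstack([cv2.resize(i,(400,300)),cv2.resize(j,(400,300),interpolation=cv2.INTER_CUBIC)]))
E
```

```text
[ 0.5215 -0.2903  0.3527] [-3.1402 -0.0012  1.5676] 30.175 [-0.8366  0.9496 -9.4523] 0.02460674903645558
```

View pics/c5.png

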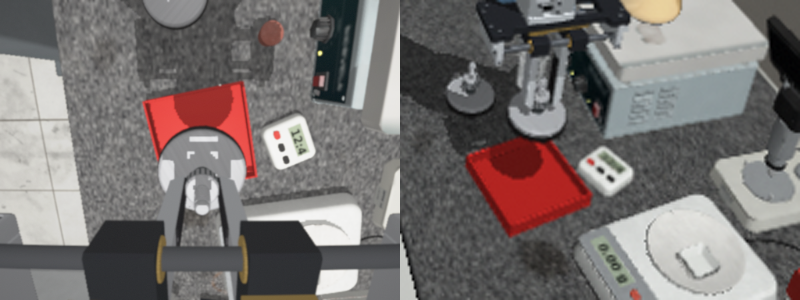

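The mount is held over the tray. Wrist view puts the tray rim corners at (145,100), (242,83) and (256,175).

```bash
python3 - <<'E'
from h import *
np.set_printoptions(precision=4,suppress=True)
p=px2w('w5',np.array([[145,100],[242,83],[256,177]])*1.28,.022);print(p,(p[0]+p[2])/2,np.linalg.norm(p[1]-p[0]),np.linalg.norm(p[2]-p[1]))
q=px2w('d5',np.array([[467,158],[547,135],[591,198],[511,233]]-np.array([400,0]))*[.5,.46667]+[250,200],.022);print(q,q.mean(0))
E
```

```text
[[ 0.449  -0.2327  0.022 ]
 [ 0.5702 -0.2128  0.022 ]
 [ 0.5945 -0.3376  0.022 ]] [ 0.5217 -0.2852  0.022 ] 0.1228523046229796 0.1271475798535745
[[ 0.4458 -0.2421  0.022 ]
 [ 0.5753 -0.2255  0.022 ]
 [ 0.5929 -0.3455  0.022 ]
 [ 0.4667 -0.3743  0.022 ]] [ 0.5202 -0.2968  0.022 ]
```

servo_tool(motion=[[1,0,0,-4,0],[1,0,0,-8,0],[1,0,0,-10,0],[1,0,0,-11,0],[1,0,0,-11.3,0],[1,0,0,-11.5,0],[1,0,0,-11.6,0],[1,0,0,-11.6,0]])

```text
time_s: 31.18
ee_pos: [0.5218, -0.2906, 0.2383]
eef_rot: [3.14, 0.001, 1.568]
force: [1.2, 0.6, -5.8]
grip_width: 0.0253
grip_force: 45.0
```

servo_tool(motion=[[1,0,0,-0.1,0],[1,0,0,-0.1,0],[0.5,0,0,-0.1,0],[0.5,0,0,-0.1,0],[0.5,0,0,-0.1,0],[0.5,0,0,3,0],[0.4,0,0,6,0],[0.4,-1,5,6,0],[0.4,-2,10,6,0],[0.4,-3.1,15,6,0],[0.4,-3.1,18.4,5,0],[0.4,-3.1,18.4,3,0],[0.4,-3.1,18.4,1,0],[0.4,-3.1,18.4,-0.3,0],[0.4,-3.1,18.4,-0.3,0]])

```text
time_s: 33.05
ee_pos: [0.4905, -0.1066, 0.234]
eef_rot: [-3.14, -0.0, 1.568]
force: [0.5, -0.9, 1.1]
grip_width: 0.0566
grip_force: 0.0
```

servo_tool(motion=[[1,0,0,0,0],[1,0,0,0,0],[1,0,0,0,0],[1,0,0,0,0],[1,0,0,0,0],[1,0,0,1.5,0],[1,0,0,3,0],[1,0.5,3,4,0],[1,1,7,4,0],[1,2,11,4,0],[1,3,15,4,0],[1,4,18.6,4,0],[1,4,18.6,4,0]])

```text
time_s: 34.67
ee_pos: [0.5308, 0.0816, 0.2751]
eef_rot: [3.141, -0.0, 1.571]
force: [-0.9, -0.6, -8.6]
grip_width: 0.0247
grip_force: 45.0
```

```bash
python3 - <<'E'
from h import *
np.set_printoptions(precision=4,suppress=True)
snap('wrist','w6');snap('side','d6');o=ctrl.get_obs();print(o['ee_pos'],o['eef_rot'],o['time_s'],o['force'],o['grip_width'])
i=cv2.imread('pics/w6.png'); j=cv2.imread('pics/d6.png')[140:320,230:410]
cv2.imwrite('pics/c6.png',np.hstack([cv2.resize(i,(400,300)),cv2.resize(j,(400,400),interpolation=cv2.INTER_CUBIC)[:300]]) if 0 else np.hstack([cv2.resize(i,(400,300)),cv2.resize(j,(300,300),interpolation=cv2.INTER_CUBIC)]))
E
```

```text
[0.5305 0.0796 0.2748] [-3.1413  0.0002  1.5688] 34.775 [ 0.815   0.0039 -8.2375] 0.024923622438943766
```

View pics/c6.png

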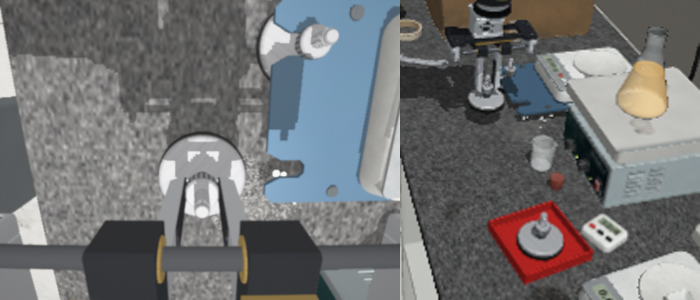

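The slippery mount stands upright inside the tray, the left mount is home, and the third hangs before the right slot (throat near wrist (292,168)).

```bash
python3 - <<'E'
from h import *
np.set_printoptions(precision=4,suppress=True)
i=cv2.imread('pics/w6.png')[160:270,320:420].astype(int)
blue=(i[:,:,0]-i[:,:,2]>40)
for c in (45,52,58):
    r=np.where(~blue[35:80,c])[0]+35+160; print(c+320,r.min(),r.max(),px2w('w6',[[c+320,r.min()-.5],[c+320,r.max()+.5]],.029))
E
```

```text
365 205 226 [[0.6123 0.0891 0.029 ]
 [0.6141 0.0709 0.029 ]]
372 205 226 [[0.6178 0.0891 0.029 ]
 [0.6197 0.0709 0.029 ]]
378 205 226 [[0.6224 0.0891 0.029 ]
 [0.6244 0.0708 0.029 ]]
```

servo_tool(motion=[[1,0,0.05,-2,0],[1,0,0.05,-3.5,0],[1,0,0.05,-3.9,0],[1,0,0.05,-4,0],[1,0,0.05,-4,0],[0.68,0,0.05,-4,0],[0.68,0,0.05,-4,0],[0.68,0,0.05,-3.4,0],[0.68,0.4,0.05,-3.4,0],[0.68,0.8,0.05,-3.35,0],[0.68,1.2,0.05,-3.3,0],[0.68,1.6,0.05,-3.25,0],[0.68,2,0.05,-3.2,0]], squeeze=10)

```text
time_s: 36.4
ee_pos: [0.5505, 0.08, 0.2422]
eef_rot: [-3.139, 0.0, 1.568]
force: [-5.3, 0.4, -0.6]
grip_width: 0.0301
grip_force: 2.4
```

servo_tool(motion=[[0.68,0.4,0,0.02,0],[0.68,0.8,0,0.04,0],[0.68,1.2,0,0.06,0],[0.68,1.6,0,0.08,0],[0.68,2,0,0.1,0]])

```text
time_s: 37.02
ee_pos: [0.5708, 0.0799, 0.2434]
eef_rot: [-3.141, 0.0, 1.568]
force: [-4.3, -0.3, -1.6]
grip_width: 0.0302
grip_force: 2.4
```

servo_tool(motion=[[0.68,0.4,0,0,0],[0.68,0.8,0,0,0],[0.68,1.2,0,0,0],[0.68,1.6,0,0,0],[0.68,2,0,0,0],[0.68,2.4,0,0,0],[0.68,2.7,0,0,0],[0.68,3,0,0,0]])

```text
time_s: 38.02
ee_pos: [0.6008, 0.08, 0.2436]
eef_rot: [3.142, -0.0, 1.568]
force: [-3.5, -0.0, -1.7]
grip_width: 0.0298
grip_force: 2.1
```

servo_tool(motion=[[0.68,0.3,0,0,0],[0.68,0.6,0,0,0],[0.68,0.9,0,0,0],[0.68,1.2,0,0,0],[0.68,1.5,0,0,0],[0.68,1.7,0,0,0],[0.68,1.9,0,0,0]])

```text
time_s: 38.9
ee_pos: [0.6197, 0.08, 0.2435]
eef_rot: [-3.142, -0.0, 1.568]
force: [-4.4, -0.4, -1.0]
grip_width: 0.0301
grip_force: 1.9
```

servo_tool(motion=[[0.68,0.1,0,0,0],[0.68,0.2,0,0,0],[0.68,0.3,0,0,0]])

```text
time_s: 39.28
ee_pos: [0.6226, 0.08, 0.2435]
eef_rot: [3.142, 0.0, 1.568]
force: [-3.0, 0.1, -2.9]
grip_width: 0.0301
grip_force: 1.6
```

servo_tool(motion=[[0.68,0.05,0,0,0],[0.68,0.1,0,0,0],[0.68,0.15,0,0,0],[0.68,0.2,0,0,0]])

```text
time_s: 39.78
ee_pos: [0.6246, 0.0799, 0.2436]
eef_rot: [3.142, -0.0, 1.568]
force: [-3.6, -0.9, -1.9]
grip_width: 0.0298
grip_force: 1.6
```

servo_tool(motion=[[0.68,0.05,0,0,0],[0.68,0.1,0,0,0]])

```text
time_s: 40.02
ee_pos: [0.6256, 0.08, 0.2435]
eef_rot: [-3.142, -0.0, 1.568]
force: [-3.1, -0.2, -2.5]
grip_width: 0.0303
grip_force: 1.6
```

servo_tool(motion=[[0.68,0.05,0,0,0],[0.68,0.1,0,0,0]])

```text
time_s: 40.28
ee_pos: [0.6266, 0.08, 0.2436]
eef_rot: [-3.142, -0.0, 1.568]
force: [-3.3, 0.3, -1.9]
grip_width: 0.0302
grip_force: 1.6
```

servo_tool(motion=[[0.68,0.05,0,0,0],[0.68,0.1,0,0,0]])

```text
time_s: 40.52
ee_pos: [0.6276, 0.08, 0.2436]
eef_rot: [-3.142, -0.0, 1.568]
force: [-3.7, -0.6, -1.9]
grip_width: 0.0303
grip_force: 1.6
```

servo_tool(motion=[[0.68,0.05,0,0,0],[0.68,0.05,0,0,0]])

```text
time_s: 40.78
ee_pos: [0.6281, 0.08, 0.2435]
eef_rot: [-3.141, -0.0, 1.568]
force: [-3.9, -0.4, -2.3]
grip_width: 0.0302
grip_force: 2.0
```

Grip force is just starting to rise, so one more millimetre.

servo_tool(motion=[[0.68,0.05,0,0,0],[0.68,0.1,0,0,0]])

```text
time_s: 41.02
ee_pos: [0.6288, 0.08, 0.2435]
eef_rot: [-3.14, 0.0, 1.568]
force: [-10.1, 0.3, 1.2]
grip_width: 0.03
grip_force: 5.1
```

servo_tool(motion=[[0.68,0.05,0,0,0],[0.68,0.05,0,0,0]])

```text
time_s: 41.28
ee_pos: [0.6291, 0.08, 0.2434]
eef_rot: [-3.139, 0.0, 1.568]
force: [-12.5, -0.9, 3.4]
grip_width: 0.0297
grip_force: 6.0
```

servo_tool(motion=[[0.6,-0.2,0,0,0],[0.5,-0.2,0,0,0],[0.5,-0.2,0,0,0],[0.5,-0.2,0,3,0],[0.5,-0.2,0,7,0],[0.5,-4,1,11,-10],[0.3,-8,2,15,-20],[0,-12,3,16,-30],[0,-12,4,16,-40],[0,-12,5,16,-50],[0,-12,6,16,-60],[0,-12,6,16,-70],[0,-12,6,16,-80],[0,-12,6,16,-90],[0,-12,6,16,-90]])

```text
time_s: 43.15
ee_pos: [0.5097, 0.1399, 0.4038]
eef_rot: [-3.141, -0.001, -0.002]
force: [0.0, -0.6, -0.0]
grip_width: 0.0942
grip_force: 0.0
```

```bash
python3 - <<'E'
from h import *
snap('wrist','w7');snap('side','d7');o=ctrl.get_obs();print(o['ee_pos'],o['time_s'],o['force'])
i=cv2.imread('pics/w7.png')[0:240,80:400]; j=cv2.imread('pics/d7.png')[160:320,210:410]
cv2.imwrite('pics/c7.png',np.hstack([cv2.resize(i,(440,330),interpolation=cv2.INTER_CUBIC),cv2.resize(j,(360,330),interpolation=cv2.INTER_CUBIC)]))
E
```

```text
[0.50964465 0.13994401 0.40371712] 43.25 [ 1.08826802  0.73712458 -0.49630944]
```

View pics/c7.png

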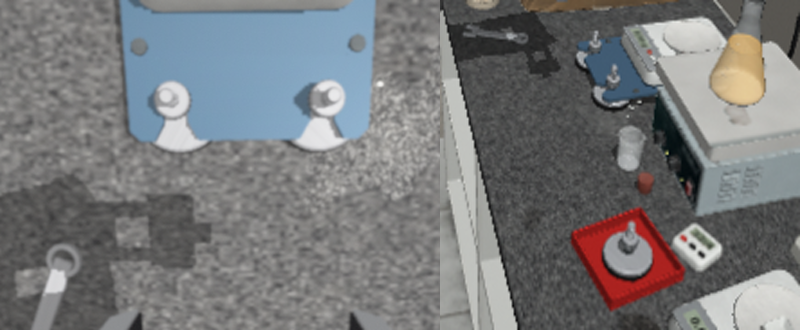

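Both gripping mounts sit at the slot ends, wrist crop (172,97) and (326,97), with their feet protruding equally. The slippery one stands upright in the tray at (628,255), and the bystanders are undisturbed.

```bash
python3 -c "
from station import ctrl; print(ctrl.hand_in())"
```

```text
the job is handed in; nothing more can be done
None
```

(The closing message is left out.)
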